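Hold a spring clamp open over a strip in the gluing stand

TASK

Set the wooden strip on its edge in the raised channel of the gluing stand, centred along it, and let go of it. Then squeeze the spring clamp open, take it off its rack and bring it down from above astride the middle of the strip's top edge, so that its jaws gape with one on each side, reaching at least 10 mm below the edge and touching neither strip nor stand. Finish still holding the clamp squeezed open there, so that I can slip facing pieces in between; leave the other things on the bench where they are.

Things in the scene. Friction and masses are not known exactly. Their poses are not given: they have to be found in the camera images.
- strip: Plain wooden offcut strip, 115 mm long (its y axis, level), 38 mm tall (its x axis, pointing up) and 19 mm thick (its z axis, level). It stands on a 19 x 115 mm side on the bench at the start, 0.05 kg. Its origin is at mid length and mid height, on one of its broad faces.
- strip_mid (a point): Centre of the wooden strip, same axes as strip: its broad faces are at z = +-9.5 mm, its top edge at x = +19 mm, its ends at y = +-57.5 mm.
- stand: Wooden gluing stand, fixed to the bench: foot 80 x 130 x 12 mm, on it an upright rail 34 mm thick (x) and 130 mm long (y) whose top carries a shallow open-ended channel along y. Origin under the centre of the foot, z up.
- channel (a point): Centre of the channel floor on top of the gluing stand, 60 mm above the bench; axes as stand (channel runs along y). The channel is about 24 mm wide at its floor, between two lips 8 mm high that flare outwards to about 29 mm; both ends are open. A strip standing in it has its top edge 98 mm above the bench.
- rack: Clamp rack fixed to the bench: plywood foot 90 x 110 x 12 mm with an upright steel fin 6 mm thick (x), 100 mm long (y), its top 75 mm above the bench. Origin under the centre of the foot, z up.
- clamp: Steel spring clamp, 0.15 kg, astride the rack's fin, handles up. Origin: its pivot, 12 mm above the fin's top at the start; z up, y hinge axis, x the way handles and jaws spread, alike on both sides. Two black rubber handles, 22 mm wide (y), rise in a V: outer faces 66 mm apart at their tops 58 mm above the pivot, 41 mm apart at 23 mm. Jaws reach 62 mm below the pivot.
- jaw_far (a joint): Angle of the clamp half on the clamp's +x side, rad: 0 on the rack (tips 6 mm apart), -0.04 shut, 0.40 fully open. Gap between the tips is about 6 mm + 2 x 60 mm x sin(angle).
- jaw_near (a joint): The same for the -x half; both angles are always equal. Squeezing the handles together along x opens the jaws: about 6 N on each handle to begin, 15 N at 0.35 rad, where the handles' outer faces stand parallel, 22 mm apart. Let go, it snaps shut.
- jaw_far_tip (a point): Inner face of the jaw tip on the clamp's +x side, 60 mm below the pivot when closed, 2 mm above the jaw's lowest edge.
- jaw_near_tip (a point): The same on the clamp's -x side.
- screw_jar: Bystander: clear jar with a grey lid, 62 mm across, 80 mm tall. Origin under its centre.
- tape_measure: Bystander: yellow tape measure, 65 x 76 x 35 mm. Origin under its centre.
- driver: Bystander: red-handled screwdriver lying flat, 175 mm long. Origin under its centre.
- pliers: Bystander: dark pliers lying flat, 168 mm long. Origin under its centre.
- block: Bystander: dark wood block 60 x 150 x 45 mm. Origin under its centre.
Things that resemble listed ones, but are neither listed nor needed, are in the scene too. Of the things that look like the strip, the smaller one is meant.

How it is judged:
On the way, in this order (a step that is already met when the one before it is completed fails the run):
1. the strip stands on edge in the channel, centred, released and at rest (x of strip_mid in the frame of channel between -0.006 and 0.006 m and y of strip_mid in the frame of channel between -0.025 and 0.025 m and z of strip_mid in the frame of channel between 0.016 and 0.022 m and angle between strip's own x axis and vertical below 0.15 rad and linear speed of strip below 0.02 m/s and contact force between the fingers and strip below 0.2 N), for 0.3 s.
2. the clamp has been lifted clear of its rack (contact force between clamp and rack below 0.1 N and z of clamp in the frame of rack above 0.14 m), for 0.1 s.
At the end, for the whole second after the job is handed in: Strip at rest on edge in the channel (6 mm across, 25 mm along, 0.15 rad), not held; clamp held still by the fingers (over 3 N), halves open over 0.18 rad, a jaw tip each side, 3 mm or more off the faces, 8 mm or more below the top edge, within 35 mm of mid length, under 0.5 N on strip or stand (all of step 1 and ((z of jaw_far_tip in the frame of strip_mid above 0.0125 m and z of jaw_near_tip in the frame of strip_mid below -0.0125 m) or (z of jaw_near_tip in the frame of strip_mid above 0.0125 m and z of jaw_far_tip in the frame of strip_mid below -0.0125 m)) and value of joint each of jaw_far, jaw_near above 0.18 rad and x of each of jaw_far_tip, jaw_near_tip in the frame of strip_mid below 0.011 m and y of jaw_far_tip in the frame of strip_mid between -0.035 and 0.035 m and y of jaw_near_tip in the frame of strip_mid between -0.035 and 0.035 m and contact force between clamp and strip below 0.5 N and contact force between clamp and stand below 0.5 N and contact force between the fingers and clamp above 3 N and linear speed of clamp below 0.02 m/s); the arm keeps its last pose, push and grip.
It fails at once if a bystander was moved by more than 30 mm (distance of any of screw_jar, tape_measure, driver, pliers, block from where it was at the start of the episode above 0.03 m).
It also fails if it takes over 54 s, if anything falls off the work surface, if the arm or the gripper's body presses on something with over 40 N, if the wrist force passes 120 N, or if a joint passes its speed limit or range.

ROBOT

A 7-joint arm with a two-finger parallel gripper is mounted at the origin on the work surface; the furniture and walls round the work are solid. World frame = base frame: x ahead of the robot, y to its left, z up, the work surface at z = 0. Lengths are in m, angles in rad, forces in N, time in s.
With the tool pointing down it reaches from about 0.425 to 0.875 m from the base axis. Payload 8.4 kg.
Tool frame: the origin (TCP) lies on the front face of the gripper's body, between the roots of the fingers; the fingertips stand 73 mm ahead of it and the grasp point (between the pads) lies 54 mm ahead of it (arm.tcp_to_tips is the distance from the TCP to the fingertips, in m); z points along the fingers, y is the line along which they close (so a half turn about z gives the same grasp; the last joint's range is limited). The gripper opens to 85 mm and grips with 20 to 120 N. Pads are 22 mm wide; open, the fingers measure 114 mm over their backs; the gripper's body (76 mm by 85 mm) begins 54 mm behind the grasp point. The pads swing forward as they close: fully open they stand 13 mm farther back than shut.
Start: joints at [-1.361, 0.333, 0.04, 1.465, -0.013, 1.343, -0.059], TCP at [0.198, 0.619, 0.304] pointing down, gripper open.
Joint ranges: [-2.58, 2.58], [-0.38, 2.09], [-1.3, 1.39], [0.25, 2.4], [-1.5, 4.64], [0.08, 2.09], [-2.65, 2.65]. Speed limits (rad/s): [2.22, 2.22, 2.79, 2.79, 3.14, 3.14, 3.14].

INTERFACE

Orientations are given as [roll, pitch, yaw] about the fixed x, y, z axes, in that order (R = Rz(yaw) Ry(pitch) Rx(roll)).
In Python, from cell import arm gives the robot as it stands.
- The arm moves only by the tool servo_tool, never from a script. Its argument "rows" is a list of rows, each an object of numbers: "wx", "wy", "wz": the turn, a rotation vector about the tool's x, y, z in rad; "tx", "ty", "tz": the shift along the tool's x, y, z in units of 30 mm (1.0 is 30 mm); "grip": the finger opening in mm, from 0 to 85.4. In form: [{"wx": .., "wy": .., "wz": .., "tx": .., "ty": .., "tz": .., "grip": ..}, ...]. A call has exactly 10 rows; each row shifts and turns the commanded pose from where the row before left it, along the tool's axes as they then stand; what a row does not reach is not made up. A row lasts 1/12 s, in which the tool goes at most 41.7 mm and 7.16 degrees, less where a joint would pass 70% of its speed; a pose out of reach is approached as far as the arm can. A call is refused whole if a number of a shift passes 1 or a number of a turn 0.125, either way. A call with a gripper value outside its range is refused whole. The fingers move at their own pace and stop on an object; the grip force is fixed at half the most. Time passes only in rows, so rows that do not move let the fingers close, or fill a call up. It gives the time, the measured TCP pose, the force, the opening and the grip force at its end, in the units of the state.
- arm.get_state(): the state, without advancing time (a new reading comes with each control period).
- arm.read_camera(name): name is "scene" or "side" or "wrist"; returns a dict with "img" (400x640x3 uint8, blue, green, red), "range_z" (400x640 float32, m along the optical axis (not along the pixel's ray), 0 where there is no reading), "intrinsics" (3x3 intrinsics, pixels), "world_to_cam" (4x4, takes a point from world to camera coordinates); the wrist camera has in their place "T_tool_cam" (4x4, takes a point from camera to tool coordinates, whose origin is the TCP and whose axes are the flange's). Camera axes: x right, y up, looking along -z (the intrinsics and any distortion apply to the point x, -y, -z); pixel columns grow to the right and rows downward; lengths in m; the calibration is good to about 2 mm. A picture is of the moment at which its call begins: read the wrist's pose just before it.
- arm.job_done(): hands the job in; it is judged then, once.
The state is a dict: "t": time; "joint_positions": joint angles; "qd": joint speeds; "tau": joint torques, N m; "tcp_pos": TCP position; "ee_rot": TCP orientation; "contact_force": force on the tool from outside, world axes, zero at the start; "wrist_torque": the same for the moment, N m; "width": finger opening in m; "finger_force": force on a finger pad.
Only numpy, scipy, OpenCV 4.12 (cv2) and the standard library are available. Lean on these libraries where they do the work, as an engineer would, in place of code of your own. Each camera call takes 0.05 s, during which the arm holds its last target. There are 200 camera calls.

## Working session

There is one attempt and no reset: what is moved stays moved. The work goes in short steps, Python scripts to look and compute and a tool call to move; the robot and the scene stay as the last step left them, time stands still between calls to the robot, and variables do not carry over. Pictures are saved under pics/ and viewed, at most 10 in all, crops included, and the job is handed in when it is done.

Besides the shell and the picture viewer there is one more tool, called after ">>>" as name(argument=value, ...), one argument or row to a line, values as JSON. servo_tool: Moves the arm, as the interface text tells. Its arguments: {"type":"object","properties":{"rows":{"type":"array","items":{"type":"object","properties":{"wx":{"type":"number"},"wy":{"type":"number"},"wz":{"type":"number"},"tx":{"type":"number"},"ty":{"type":"number"},"tz":{"type":"number"},"grip":{"type":"number"}}}}},"required":["rows"]}

```bash
mkdir -p pics; ls; cat > h.py <<'E'
import numpy as np, cv2
from cell import arm
from scipy.spatial.transform import Rotation as R
def grab(n):
    s=arm.get_state(); c=arm.read_camera(n); c['s']=s
    if 'world_to_cam' in c: c['T']=np.linalg.inv(np.array(c['world_to_cam']))
    else:
        T=np.eye(4); T[:3,:3]=R.from_euler('xyz',s['ee_rot']).as_matrix() if np.size(s['ee_rot'])==3 else np.array(s['ee_rot']); T[:3,3]=s['tcp_pos']; c['T']=T@np.array(c['T_tool_cam'])
    return c
def cloud(c):
    K=np.array(c['intrinsics']); z=c['range_z']; v,u=np.mgrid[:z.shape[0],:z.shape[1]]
    P=np.stack([(u-K[0,2])/K[0,0]*z,-(v-K[1,2])/K[1,1]*z,-z],-1)
    W=P@c['T'][:3,:3].T+c['T'][:3,3]; W[z<=0]=np.nan
    return W
E
python3 - <<'E'
from h import *
for n in ['scene','side','wrist']:
    c=grab(n); cv2.imwrite(f'pics/{n}0.png',c['img']); np.savez(f'{n}0.npz',W=cloud(c),img=c['img'],T=c['T'],K=c['intrinsics'])
    print(n,c.keys(),np.round(c['T'],3).tolist(),np.round(c['intrinsics'],1).tolist())
print(c['s'])
E
```

```text
pics
scene dict_keys(['img', 'range_z', 'intrinsics', 'world_to_cam', 's', 'T']) [[0.473, 0.467, -0.747, -0.256], [-0.881, 0.245, -0.405, -0.436], [-0.006, 0.85, 0.528, 0.611], [0.0, 0.0, 0.0, 1.0]] [[366.1, 0.0, 311.2], [0.0, 366.1, 195.3], [0.0, 0.0, 1.0]]
side dict_keys(['img', 'range_z', 'intrinsics', 'world_to_cam', 's', 'T']) [[-1.0, 0.007, -0.029, 0.449], [-0.028, -0.593, 0.805, 1.159], [-0.012, 0.805, 0.593, 0.995], [0.0, 0.0, 0.0, 1.0]] [[498.6, 0.0, 320.8], [0.0, 498.6, 195.9], [0.0, 0.0, 1.0]]
wrist dict_keys(['img', 'range_z', 'intrinsics', 'T_tool_cam', 's', 'T']) [[0.304, -0.914, -0.267, 0.128], [0.953, 0.292, 0.088, 0.64], [-0.003, -0.281, 0.96, 0.372], [0.0, 0.0, 0.0, 1.0]] [[322.1, 0.0, 319.1], [0.0, 322.1, 200.1], [0.0, 0.0, 1.0]]
{'t': 0.1, 'joint_positions': array([-1.3611854 ,  0.33386935,  0.03986484,  1.46615078, -0.01340427,
        1.34329802, -0.05847865]), 'qd': array([ 0.00018561,  0.00089287,  0.00074741, -0.00237999,  0.00062391,
        0.00134161,  0.00126399]), 'tau': array([ 5.02554642e-03, -6.60028338e+01,  1.37093224e+00, -4.06470609e+01,
        1.70384935e-02,  9.00477375e-03, -2.92626578e-05]), 'tcp_pos': array([0.19747327, 0.61897063, 0.30310688]), 'ee_rot': array([-3.14013590e+00,  9.15200083e-05,  2.83279499e+00]), 'contact_force': array([-0.07615908,  0.40803871,  0.48179563]), 'wrist_torque': array([0.01320092, 0.00455363, 0.02483059]), 'finger_force': 0.0, 'width': 0.08554609275000631}
```

View pics/scene0.png

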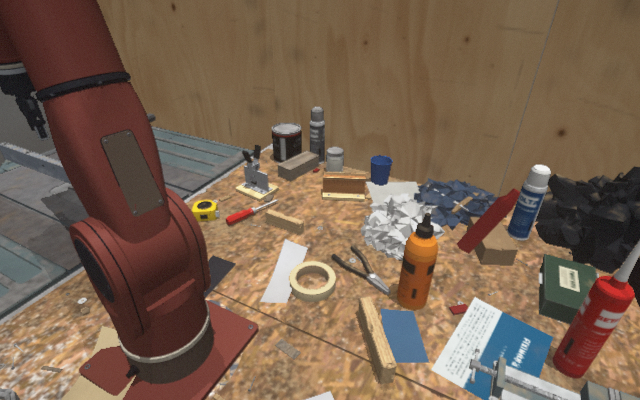

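View pics/side0.png

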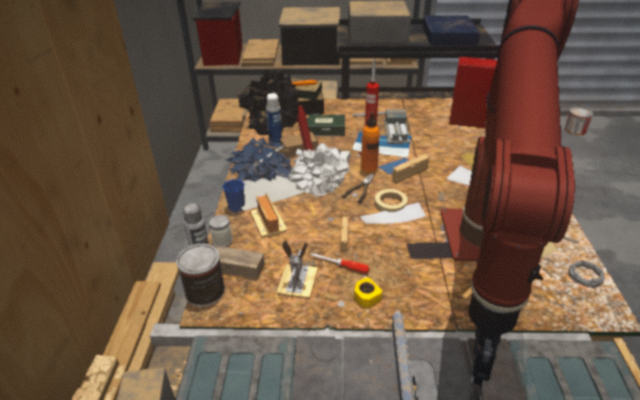

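Scene view: strip look-alikes are a short strip at (285,222) and a long one at (376,340). The stand is at (344,185), the rack with the clamp at (257,180), the driver at (250,212), and the jar at (335,158). In the side view they are at (345,233), (410,167), (268,213), (297,265), (340,262) and (220,230).

```bash
python3 - <<'E'
from h import *
def show(n,box,zmin,zmax,l):
    d=np.load(n+'0.npz'); u0,v0,u1,v1=box; W=d['W'][v0:v1,u0:u1].reshape(-1,3)
    m=(W[:,2]>zmin)&(W[:,2]<zmax); Q=W[m]
    if len(Q)<5: print(l,n,len(Q));return
    q=(Q[:,:2]*1000).astype(np.float32); r=cv2.minAreaRect(q)
    vx=cv2.fitLine(q,cv2.DIST_L2,0,.01,.01).ravel()
    print(l,n,len(Q),'c',np.round(r[0]),'size',np.round(r[1]),'ang',round(r[2],1),'line',round(np.degrees(np.arctan2(vx[1],vx[0])),1),'mean',np.round(Q.mean(0),3),'ztop',np.round(np.percentile(Q[:,2],[5,50,95]),3))
for n,b in dict(scene=[(262,205,308,238),(352,295,400,385),(315,165,372,205),(230,140,282,200)],side=[(335,212,355,255),(388,152,432,182),(248,190,290,240),(275,238,320,298)]).items():
    show(n,b[0],.028,.06,'strip'); show(n,b[1],.028,.08,'long')
    show(n,b[2],.056,.09,'stand top'); show(n,b[2],.006,.02,'stand foot')
    show(n,b[3],.05,.078,'fin'); show(n,b[3],.09,.17,'handles');show(n,b[3],.006,.02,'rackfoot')
d=np.load('scene0.npz'); a=d['img'][130:250,190:400]; a=cv2.resize(a,None,fx=3.8,fy=3.8,interpolation=cv2.INTER_CUBIC); cv2.imwrite('pics/crop1.png',a[:456,:798])
E
```

```text
strip scene 268 c [425.  17.] size [113.  22.] ang 88.0 line 88.1 mean [0.421 0.014 0.036] ztop [0.029 0.038 0.04 ]
long scene 1316 c [ 187. -329.] size [154.  27.] ang 36.7 line 36.7 mean [ 0.174 -0.335  0.048] ztop [0.032 0.051 0.053]
stand top scene 391 c [675. -69.] size [ 79. 170.] ang 41.9 line -62.8 mean [ 0.664 -0.056  0.064] ztop [0.058 0.063 0.069]
stand foot scene 465 c [730. -26.] size [251. 171.] ang 35.7 line 55.4 mean [ 0.668 -0.059  0.012] ztop [0.007 0.012 0.018]
fin scene 238 c [645. 237.] size [249.  89.] ang 20.9 line 16.2 mean [0.6   0.209 0.064] ztop [0.052 0.065 0.076]
handles scene 232 c [638. 219.] size [233.  37.] ang 6.6 line 5.5 mean [0.56  0.207 0.119] ztop [0.092 0.12  0.146]
rackfoot scene 481 c [666. 284.] size [425. 184.] ang 38.9 line 28.8 mean [0.554 0.194 0.013] ztop [0.007 0.013 0.018]
strip side 172 c [422.  21.] size [121.  18.] ang 89.3 line 88.0 mean [0.423 0.025 0.038] ztop [0.032 0.039 0.042]
long side 359 c [ 187. -324.] size [158.  34.] ang 37.4 line 35.6 mean [ 0.187 -0.319  0.046] ztop [0.03  0.048 0.056]
stand top side 346 c [660. -49.] size [ 38. 136.] ang 22.8 line -67.4 mean [ 0.658 -0.046  0.063] ztop [0.058 0.062 0.071]
stand foot side 556 c [664. -97.] size [130. 252.] ang 8.3 line -73.1 mean [ 0.676 -0.077  0.012] ztop [0.006 0.012 0.017]
fin side 113 c [549. 207.] size [99. 29.] ang 70.8 line 80.7 mean [0.554 0.226 0.066] ztop [0.052 0.067 0.077]
handles side 247 c [553. 213.] size [33. 63.] ang 78.6 line -12.4 mean [0.556 0.215 0.119] ztop [0.092 0.119 0.148]
rackfoot side 916 c [543. 149.] size [230.  91.] ang 82.0 line 70.5 mean [0.546 0.207 0.013] ztop [0.007 0.013 0.018]
```

View pics/crop1.png

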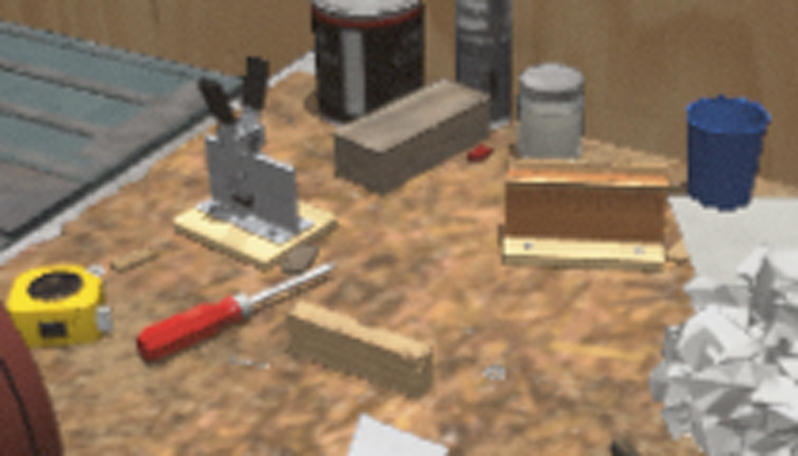

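The short strip is the right one: 113–121 × 19 mm with its top at 39 mm. The other is 155 mm long with its top at 51 mm. I'll swing over the rack and look with the wrist camera.

>>> servo_tool(
  rows=[
    {"tx":-1,"ty":-0.1,"wz":0.046,"grip":85},
    {"tx":-1,"ty":-0.1,"wz":0.046,"grip":85},
    {"tx":-1,"ty":-0.1,"wz":0.046,"grip":85},
    {"tx":-1,"ty":-0.1,"wz":0.046,"grip":85},
    {"tx":-1,"ty":-0.1,"wz":0.046,"grip":85},
    {"tx":-1,"ty":-0.1,"wz":0.046,"grip":85},
    {"tx":-1,"ty":-0.1,"wz":0.046,"grip":85},
    {"tx":-1,"ty":-0.1,"wz":0.046,"grip":85},
    {"tx":-1,"ty":-0.1,"wz":0.046,"grip":85},
    {"tx":-1,"ty":-0.1,"wz":0.046,"grip":85},
  ],
)

```text
schema error: expected keys wx, wy, wz, tx, ty, tz, grip
```

>>> servo_tool(
  rows=[
    {"tx":-1,"ty":-0.1,"wz":0.046,"grip":85},
    {"tx":-1,"ty":-0.1,"wz":0.046,"grip":85},
    {"tx":-1,"ty":-0.1,"wz":0.046,"grip":85},
    {"tx":-1,"ty":-0.1,"wz":0.046,"grip":85},
    {"tx":-1,"ty":-0.1,"wz":0.046,"grip":85},
    {"tx":-1,"ty":-0.1,"wz":0.046,"grip":85},
    {"tx":-1,"ty":-0.1,"wz":0.046,"grip":85},
    {"tx":-1,"ty":-0.1,"wz":0.046,"grip":85},
    {"tx":0,"ty":0,"wz":0,"grip":85},
    {"tx":0,"ty":0,"wz":0,"grip":85},
  ],
)

```text
schema error: expected keys wx, wy, wz, tx, ty, tz, grip
```

```bash
python3 - <<'E'
from h import *
c=grab('wrist'); cv2.imwrite('pics/w1.png',c['img']); np.savez('w1.npz',W=cloud(c),img=c['img'],T=c['T'],K=c['intrinsics'])
s=c['s'];print(s['t'],s['tcp_pos'],s['ee_rot'],s['joint_positions'])
E
```

```text
0.15 [0.19746566 0.61900949 0.30324863] [-3.14036701e+00  5.05299032e-05  2.83280805e+00] [-1.36120406  0.33373642  0.0398688   1.46603688 -0.01342783  1.34331166
 -0.05847664]
```

View pics/w1.png

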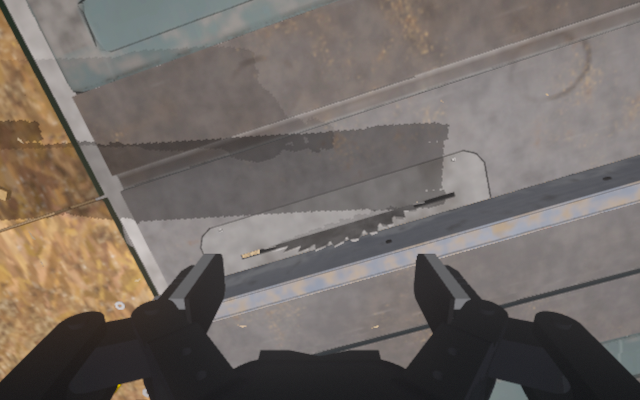

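The schema needs every key, so both calls were refused. The picture still shows the start place, with the fingers at (200,290) and (440,290).

>>> servo_tool(
  rows=[
    {"wx":0,"wy":0,"wz":0.046,"tx":-1,"ty":-0.1,"tz":0,"grip":85},
    {"wx":0,"wy":0,"wz":0.046,"tx":-1,"ty":-0.1,"tz":0,"grip":85},
    {"wx":0,"wy":0,"wz":0.046,"tx":-1,"ty":-0.1,"tz":0,"grip":85},
    {"wx":0,"wy":0,"wz":0.046,"tx":-1,"ty":-0.1,"tz":0,"grip":85},
    {"wx":0,"wy":0,"wz":0.046,"tx":-1,"ty":-0.1,"tz":0,"grip":85},
    {"wx":0,"wy":0,"wz":0.046,"tx":-1,"ty":-0.1,"tz":0,"grip":85},
    {"wx":0,"wy":0,"wz":0.046,"tx":-1,"ty":-0.1,"tz":0,"grip":85},
    {"wx":0,"wy":0,"wz":0.046,"tx":-1,"ty":-0.1,"tz":0,"grip":85},
    {"wx":0,"wy":0,"wz":0.046,"tx":-1,"ty":-0.1,"tz":0,"grip":85},
    {"wx":0,"wy":0,"wz":0.046,"tx":-1,"ty":-0.1,"tz":0,"grip":85},
  ],
)

```text
t: 1.03
tcp_pos: [0.4425, 0.4456, 0.3037]
ee_rot: [-3.141, 0.0, 2.371]
contact_force: [0.4, 0.2, -0.0]
width: 0.085
finger_force: 0.0
```

>>> servo_tool(
  rows=[
    {"wx":0,"wy":0,"wz":0.046,"tx":-1,"ty":-0.1,"tz":0,"grip":85},
    {"wx":0,"wy":0,"wz":0.046,"tx":-1,"ty":-0.1,"tz":0,"grip":85},
    {"wx":0,"wy":0,"wz":0.046,"tx":-1,"ty":-0.1,"tz":0,"grip":85},
    {"wx":0,"wy":0,"wz":0.046,"tx":-1,"ty":-0.1,"tz":0,"grip":85},
    {"wx":0,"wy":0,"wz":0.046,"tx":-1,"ty":-0.1,"tz":0,"grip":85},
    {"wx":0,"wy":0,"wz":0.046,"tx":-1,"ty":-0.1,"tz":0,"grip":85},
    {"wx":0,"wy":0,"wz":0.046,"tx":-1,"ty":-0.1,"tz":0,"grip":85},
    {"wx":0,"wy":0,"wz":0.046,"tx":-1,"ty":-0.1,"tz":0,"grip":85},
    {"wx":0,"wy":0,"wz":0,"tx":0,"ty":0,"tz":0,"grip":85},
    {"wx":0,"wy":0,"wz":0,"tx":0,"ty":0,"tz":0,"grip":85},
  ],
)

```text
t: 1.87
tcp_pos: [0.566, 0.2387, 0.304]
ee_rot: [3.142, 0.001, 2.001]
contact_force: [-0.1, 0.5, -1.1]
width: 0.0852
finger_force: 0.0
```

```bash
python3 - <<'E'
from h import *
c=grab('wrist'); cv2.imwrite('pics/w2.png',c['img']); np.savez('w2.npz',W=cloud(c),img=c['img'],T=c['T'],K=c['intrinsics'])
s=c['s'];print(s['t'],s['tcp_pos'],s['ee_rot'],s['joint_positions'])
E
```

```text
1.8667 [0.56599594 0.23872873 0.3039916 ] [3.14157698e+00 5.50440939e-04 2.00072740e+00] [-0.81117909  0.26981954  0.41608132  1.57476723 -0.11086447  1.32051002
  0.04894084]
```

View pics/w2.png

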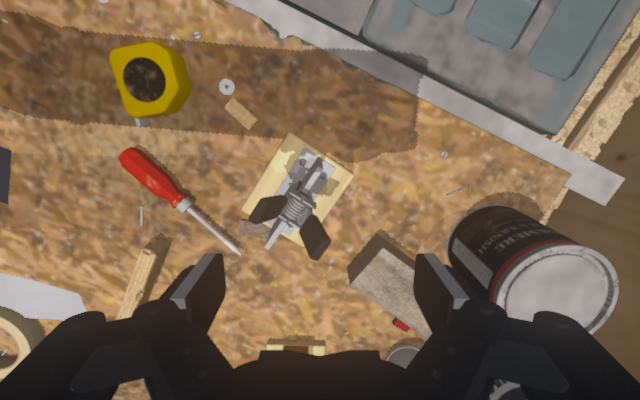

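Wrist view: clamp handles at (267,208) and (315,238), the fin running along (265,245)–(318,165), tape measure at (148,80), driver at (180,200), strip end at (145,280), block at (400,285), and stand at (297,350).

```bash
python3 - <<'E'
from h import *
d=np.load('w2.npz'); W=d['W'];img=d['img'].astype(int)
sub=np.zeros(W.shape[:2],bool); sub[120:275,225:360]=1
dark=img.max(2)<70
def rep(m,l):
    Q=W[m]; r=cv2.minAreaRect((Q[:,:2]*1000).astype(np.float32)); print(l,len(Q),np.round(Q.mean(0),4),np.round(r[0],1),np.round(r[1],1),round(r[2],1),'z',np.round(np.percentile(Q[:,2],[2,50,98]),4))
H=sub&dark&(W[...,2]>.10)
n,lab,st,ce=cv2.connectedComponentsWithStats(H.astype(np.uint8))
for i in range(1,n):
    if st[i,4]>30: rep(lab==i,f'handle{i} px{np.round(ce[i])}')
rep(H,'both'); rep(H&(W[...,2]>.137),'tops')
rep(sub&(W[...,2]>.06)&(W[...,2]<.082)&~dark,'fin'); rep(sub&(W[...,2]>.006)&(W[...,2]<.018),'foot')
rep(sub&(W[...,2]>.083)&~dark,'pivot')
for n in ('scene','side'):
    d=np.load(n+'0.npz');W=d['W']; im=d['img'].max(2)
    m=(abs(W[...,0]-.555)<.06)&(abs(W[...,1]-.212)<.06)
    sub=m; 
    rep(m&(W[...,2]>.1)&(im<90),n+' H'); rep(m&(W[...,2]>.135),n+' tops')
E
```

```text
handle1 px[271. 200.] 41 [0.5296 0.2246 0.1352] [529.7 224.6] [1.1 9.2] 81.0 z [0.125  0.1355 0.1439]
handle15 px[267. 216.] 77 [0.5318 0.2113 0.136 ] [532.7 212.7] [ 9.8 11.4] 0.7 z [0.1207 0.1375 0.1453]
handle16 px[320. 227.] 80 [0.5739 0.2174 0.128 ] [574.1 217.4] [ 2.1 15.4] 84.4 z [0.1115 0.1285 0.1425]
both 224 [0.5475 0.2168 0.1314] [551.9 212.6] [18.7 57.3] 79.7 z [0.1127 0.1325 0.1445]
tops 76 [0.5409 0.216  0.1413] [552.1 212.7] [17.2 57.4] 80.9 z [0.1373 0.1411 0.1453]
fin 506 [0.5514 0.207  0.0729] [548.  204.5] [98.5 29. ] 70.8 z [0.0612 0.0739 0.0802]
foot 4907 [0.5472 0.2098 0.0116] [559.1 197.1] [165.6 163.7] 14.8 z [0.0063 0.0114 0.0156]
pivot 2278 [0.5547 0.2116 0.1184] [552.4 210.3] [32.1 63.9] 81.5 z [0.0866 0.1207 0.1464]
scene H 149 [0.5532 0.2063 0.1295] [553.7 208.5] [23.1 61.5] 80.1 z [0.1072 0.1307 0.1478]
scene tops 57 [0.5535 0.2064 0.1422] [553.4 206.7] [22.9 62. ] 76.0 z [0.135  0.1425 0.148 ]
side H 87 [0.5573 0.2171 0.1304] [551.5 218.6] [22.4 56. ] 73.6 z [0.1078 0.131  0.1487]
side tops 77 [0.5561 0.2142 0.1429] [552.9 211.1] [25.4 63. ] 79.8 z [0.1353 0.1441 0.1501]
```

```bash
cat >> h.py <<'E'
def plan(x,y,z,ydir,N=None,s=None):
    "constant body row (shift then turn) repeated N times; ydir deg = direction of tool y"
    s=s or arm.get_state(); R0=R.from_euler('xyz',s['ee_rot']); R1=R.from_euler('xyz',[np.pi,0,np.radians(ydir+90)])
    w=(R0.inv()*R1).as_rotvec(); d=R0.inv().apply(np.array([x,y,z])-s['tcp_pos'])
    n=N or int(max(np.ceil(np.abs(d).max()/.0285),np.ceil(np.abs(w).max()/.12),1))
    r=R.from_rotvec(w/n); S=sum(np.linalg.matrix_power(r.as_matrix(),k) for k in range(n))
    t=np.linalg.solve(S,d)/.03
    print('N',n,'w',np.round(w/n,4),'t',np.round(t,3),'| from',np.round(s['tcp_pos'],4),'ydir',round(np.degrees(s['ee_rot'][2])-90,2),'t',s['t'])
E
python3 -c "
from h import *
plan(.43,.045,.26,-2,10)"
```

```text
N 10 w [-0.     -0.      0.0468] t [-0.542 -0.589  0.146] | from [0.5652 0.2407 0.3039] ydir 24.82 t 1.9167
```

>>> servo_tool(
  rows=[
    {"wx":0,"wy":0,"wz":0.047,"tx":-0.54,"ty":-0.59,"tz":0.146,"grip":85},
    {"wx":0,"wy":0,"wz":0.047,"tx":-0.54,"ty":-0.59,"tz":0.146,"grip":85},
    {"wx":0,"wy":0,"wz":0.047,"tx":-0.54,"ty":-0.59,"tz":0.146,"grip":85},
    {"wx":0,"wy":0,"wz":0.047,"tx":-0.54,"ty":-0.59,"tz":0.146,"grip":85},
    {"wx":0,"wy":0,"wz":0.047,"tx":-0.54,"ty":-0.59,"tz":0.146,"grip":85},
    {"wx":0,"wy":0,"wz":0.047,"tx":-0.54,"ty":-0.59,"tz":0.146,"grip":85},
    {"wx":0,"wy":0,"wz":0.047,"tx":-0.54,"ty":-0.59,"tz":0.146,"grip":85},
    {"wx":0,"wy":0,"wz":0.047,"tx":-0.54,"ty":-0.59,"tz":0.146,"grip":85},
    {"wx":0,"wy":0,"wz":0.047,"tx":-0.54,"ty":-0.59,"tz":0.146,"grip":85},
    {"wx":0,"wy":0,"wz":0.047,"tx":-0.54,"ty":-0.59,"tz":0.146,"grip":85},
  ],
)

```text
t: 2.75
tcp_pos: [0.4286, 0.0463, 0.2599]
ee_rot: [3.141, -0.0, 1.535]
contact_force: [-0.5, 0.4, 1.7]
width: 0.0852
finger_force: 0.0
```

>>> servo_tool(
  rows=[
    {"wx":0,"wy":0,"wz":0,"tx":0,"ty":0,"tz":0.33,"grip":85},
    {"wx":0,"wy":0,"wz":0,"tx":0,"ty":0,"tz":0.33,"grip":85},
    {"wx":0,"wy":0,"wz":0,"tx":0,"ty":0,"tz":0.33,"grip":85},
    {"wx":0,"wy":0,"wz":0,"tx":0,"ty":0,"tz":0.33,"grip":85},
    {"wx":0,"wy":0,"wz":0,"tx":0,"ty":0,"tz":0.33,"grip":85},
    {"wx":0,"wy":0,"wz":0,"tx":0,"ty":0,"tz":0.33,"grip":85},
    {"wx":0,"wy":0,"wz":0,"tx":0,"ty":0,"tz":0,"grip":85},
    {"wx":0,"wy":0,"wz":0,"tx":0,"ty":0,"tz":0,"grip":85},
    {"wx":0,"wy":0,"wz":0,"tx":0,"ty":0,"tz":0,"grip":85},
    {"wx":0,"wy":0,"wz":0,"tx":0,"ty":0,"tz":0,"grip":85},
  ],
)

```text
t: 3.58
tcp_pos: [0.4299, 0.0459, 0.2012]
ee_rot: [3.141, -0.0, 1.535]
contact_force: [-0.4, 0.5, -0.7]
width: 0.0845
finger_force: 0.0
```

```bash
python3 - <<'E'
from h import *
c=grab('wrist'); W=cloud(c); cv2.imwrite('pics/w3.png',c['img']); np.savez('w3.npz',W=W,img=c['img'],T=c['T'],K=c['intrinsics'])
s=c['s'];print(s['t'],s['tcp_pos'],s['ee_rot'],s['joint_positions'])
m=(W[...,2]>.03)&(W[...,2]<.046)&(abs(W[...,0]-.423)<.03)&(abs(W[...,1]-.02)<.08)
n,lab,st,ce=cv2.connectedComponentsWithStats(m.astype(np.uint8))
i=1+np.argmax(st[1:,4]); Q=W[lab==i]; r=cv2.minAreaRect((Q[:,:2]*1000).astype(np.float32)); print(len(Q),ce[i],r,np.percentile(Q[:,2],[2,50,98]),Q.mean(0))
# fine ray onto z=.038 plane of colour? top-face mask contour
top=(lab==i)&(W[...,2]>.0345); print(cv2.minAreaRect((W[top][:,:2]*1000).astype(np.float32)))
E
```

```text
3.5833 [0.42989372 0.04589677 0.20117805] [ 3.14087665e+00 -2.14636374e-04  1.53467215e+00] [-0.73927672 -0.05486113  0.52206972  2.1185085   0.03114356  1.07010608
 -0.26891499]
3273 [312.60617171 229.63305836] ((421.98095703125, 18.731372833251953), (115.02935028076172, 18.84418487548828), 87.67852020263672) [0.03280713 0.03697065 0.038387  ] [0.42225547 0.02340572 0.03676835]
((421.9786376953125, 18.779979705810547), (114.51204681396484, 18.798931121826172), 87.70677947998047)
```

View pics/w3.png

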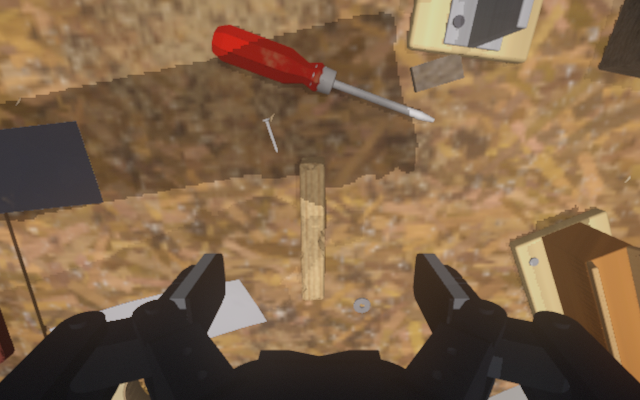

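Strip: centre (0.422, 0.019), 115 × 18.8 mm, top at 38 mm, long axis 87.7°, seen at pixel (313,230). That matches the description.

```bash
python3 -c "
from h import *
plan(.4222,.0187,.087,-2.3,10)"
```

```text
N 10 w [ 0.0001 -0.      0.0004] t [-0.092 -0.022  0.381] | from [0.4299 0.0459 0.2012] ydir -2.06 t 3.6333
```

>>> servo_tool(
  rows=[
    {"wx":0,"wy":0,"wz":0.004,"tx":-0.17,"ty":-0.05,"tz":0.2,"grip":85},
    {"wx":0,"wy":0,"wz":0,"tx":-0.17,"ty":-0.04,"tz":0.4,"grip":85},
    {"wx":0,"wy":0,"wz":0,"tx":-0.17,"ty":-0.04,"tz":0.4,"grip":85},
    {"wx":0,"wy":0,"wz":0,"tx":-0.17,"ty":-0.04,"tz":0.4,"grip":85},
    {"wx":0,"wy":0,"wz":0,"tx":-0.17,"ty":-0.04,"tz":0.4,"grip":85},
    {"wx":0,"wy":0,"wz":0,"tx":-0.07,"ty":0,"tz":0.4,"grip":85},
    {"wx":0,"wy":0,"wz":0,"tx":0,"ty":0,"tz":0.4,"grip":85},
    {"wx":0,"wy":0,"wz":0,"tx":0,"ty":0,"tz":0.4,"grip":85},
    {"wx":0,"wy":0,"wz":0,"tx":0,"ty":0,"tz":0.4,"grip":85},
    {"wx":0,"wy":0,"wz":0,"tx":0,"ty":0,"tz":0.4,"grip":85},
  ],
)

```text
t: 4.47
tcp_pos: [0.422, 0.0181, 0.0861]
ee_rot: [3.141, -0.0, 1.53]
contact_force: [-0.3, 0.4, -0.4]
width: 0.0854
finger_force: 0.0
```

>>> servo_tool(
  rows=[
    {"wx":0,"wy":0,"wz":0,"tx":0,"ty":0,"tz":0,"grip":85},
    {"wx":0,"wy":0,"wz":0,"tx":0,"ty":0,"tz":0,"grip":85},
    {"wx":0,"wy":0,"wz":0,"tx":0,"ty":0,"tz":0,"grip":0},
    {"wx":0,"wy":0,"wz":0,"tx":0,"ty":0,"tz":0,"grip":0},
    {"wx":0,"wy":0,"wz":0,"tx":0,"ty":0,"tz":0,"grip":0},
    {"wx":0,"wy":0,"wz":0,"tx":0,"ty":0,"tz":0,"grip":0},
    {"wx":0,"wy":0,"wz":0,"tx":0,"ty":0,"tz":0,"grip":0},
    {"wx":0,"wy":0,"wz":0,"tx":0,"ty":0,"tz":0,"grip":0},
    {"wx":0,"wy":0,"wz":0,"tx":0,"ty":0,"tz":0,"grip":0},
    {"wx":0,"wy":0,"wz":0,"tx":0,"ty":0,"tz":0,"grip":0},
  ],
)

```text
t: 5.3
tcp_pos: [0.4225, 0.0186, 0.0872]
ee_rot: [3.141, -0.0, 1.531]
contact_force: [-1.1, 0.4, 7.1]
width: 0.0177
finger_force: 59.4
```

>>> servo_tool(
  rows=[
    {"wx":0,"wy":0,"wz":0,"tx":0,"ty":0,"tz":-0.3,"grip":0},
    {"wx":0,"wy":0,"wz":0,"tx":0,"ty":0,"tz":-0.6,"grip":0},
    {"wx":0,"wy":0,"wz":0,"tx":0,"ty":0,"tz":-0.8,"grip":0},
    {"wx":0,"wy":0,"wz":0,"tx":0,"ty":0,"tz":-0.8,"grip":0},
    {"wx":0,"wy":0,"wz":0,"tx":0,"ty":0,"tz":-0.8,"grip":0},
    {"wx":0,"wy":0,"wz":0,"tx":0,"ty":0,"tz":-0.8,"grip":0},
    {"wx":0,"wy":0,"wz":0,"tx":0,"ty":0,"tz":-0.8,"grip":0},
    {"wx":0,"wy":0,"wz":0,"tx":0,"ty":0,"tz":-0.6,"grip":0},
    {"wx":0,"wy":0,"wz":0,"tx":0,"ty":0,"tz":-0.4,"grip":0},
    {"wx":0,"wy":0,"wz":0,"tx":0,"ty":0,"tz":0,"grip":0},
  ],
)

```text
t: 6.13
tcp_pos: [0.4231, 0.0184, 0.2665]
ee_rot: [3.138, -0.002, 1.53]
contact_force: [0.3, 1.2, -0.8]
width: 0.0179
finger_force: 58.6
```

```bash
python3 -c "
from h import *
plan(.687,-.114,.26,22.6,14)"
```

```text
N 14 w [ 0.0003 -0.0001 -0.0311] t [-0.415  0.574  0.016] | from [0.4231 0.0184 0.2665] ydir -2.32 t 6.1333
```

>>> servo_tool(
  rows=[
    {"wx":0,"wy":0,"wz":-0.031,"tx":-0.415,"ty":0.574,"tz":0.016,"grip":0},
    {"wx":0,"wy":0,"wz":-0.031,"tx":-0.415,"ty":0.574,"tz":0.016,"grip":0},
    {"wx":0,"wy":0,"wz":-0.031,"tx":-0.415,"ty":0.574,"tz":0.016,"grip":0},
    {"wx":0,"wy":0,"wz":-0.031,"tx":-0.415,"ty":0.574,"tz":0.016,"grip":0},
    {"wx":0,"wy":0,"wz":-0.031,"tx":-0.415,"ty":0.574,"tz":0.016,"grip":0},
    {"wx":0,"wy":0,"wz":-0.031,"tx":-0.415,"ty":0.574,"tz":0.016,"grip":0},
    {"wx":0,"wy":0,"wz":-0.031,"tx":-0.415,"ty":0.574,"tz":0.016,"grip":0},
    {"wx":0,"wy":0,"wz":-0.031,"tx":-0.415,"ty":0.574,"tz":0.016,"grip":0},
    {"wx":0,"wy":0,"wz":-0.031,"tx":-0.415,"ty":0.574,"tz":0.016,"grip":0},
    {"wx":0,"wy":0,"wz":-0.031,"tx":-0.415,"ty":0.574,"tz":0.016,"grip":0},
  ],
)

```text
t: 6.97
tcp_pos: [0.6055, -0.0885, 0.2577]
ee_rot: [-3.14, 0.0, 1.842]
contact_force: [0.5, -0.3, -0.2]
width: 0.0183
finger_force: 58.6
```

>>> servo_tool(
  rows=[
    {"wx":0,"wy":0,"wz":-0.031,"tx":-0.415,"ty":0.574,"tz":0.016,"grip":0},
    {"wx":0,"wy":0,"wz":-0.031,"tx":-0.415,"ty":0.574,"tz":0.016,"grip":0},
    {"wx":0,"wy":0,"wz":-0.031,"tx":-0.415,"ty":0.574,"tz":0.016,"grip":0},
    {"wx":0,"wy":0,"wz":-0.031,"tx":-0.415,"ty":0.574,"tz":0.016,"grip":0},
    {"wx":0,"wy":0,"wz":0,"tx":0,"ty":0,"tz":0,"grip":0},
    {"wx":0,"wy":0,"wz":0,"tx":0,"ty":0,"tz":0,"grip":0},
    {"wx":0,"wy":0,"wz":0,"tx":0,"ty":0,"tz":0,"grip":0},
    {"wx":0,"wy":0,"wz":0,"tx":0,"ty":0,"tz":0,"grip":0},
    {"wx":0,"wy":0,"wz":0,"tx":0,"ty":0,"tz":0,"grip":0},
    {"wx":0,"wy":0,"wz":0,"tx":0,"ty":0,"tz":0,"grip":0},
  ],
)

```text
t: 7.8
tcp_pos: [0.6856, -0.1134, 0.2573]
ee_rot: [3.141, -0.0, 1.965]
contact_force: [-1.4, 0.3, -0.4]
width: 0.0177
finger_force: 58.8
```

```bash
python3 - <<'E'
from h import *
c=grab('wrist'); W=cloud(c); cv2.imwrite('pics/w4.png',c['img']); np.savez('w4.npz',W=W,img=c['img'],T=c['T'],K=c['intrinsics'])
s=c['s'];print(s['t'],s['tcp_pos'],s['ee_rot'],s['width'],s['finger_force'])
near=(np.hypot(W[...,0]-.66,W[...,1]+.049)<.1)
for a,b,l in ((.0635,.073,'lips'),(.055,.0632,'floor'),(.009,.016,'foot')):
    m=near&(W[...,2]>a)&(W[...,2]<b); Q=W[m]; print(l,len(Q),cv2.minAreaRect((Q[:,:2]*1000).astype(np.float32)),np.percentile(Q[:,2],[2,50,98]))
E
```

```text
7.8 [ 0.68562905 -0.11344717  0.25734031] [ 3.14119095e+00 -2.28727132e-04  1.96482526e+00] 0.017657816012959394 58.75367045402527
lips 1538 ((657.0632934570312, -44.95235824584961), (36.76206588745117, 113.11601257324219), 22.84101676940918) [0.0638497  0.06700801 0.06864537]
floor 3880 ((651.3569946289062, -30.953842163085938), (27.97867202758789, 82.69142150878906), 23.241544723510742) [0.05761599 0.05911909 0.06252494]
foot 5498 ((673.1762084960938, -62.67308044433594), (98.65086364746094, 160.2388458251953), 25.285202026367188) [0.00950083 0.01106455 0.01288107]
```

View pics/w4.png

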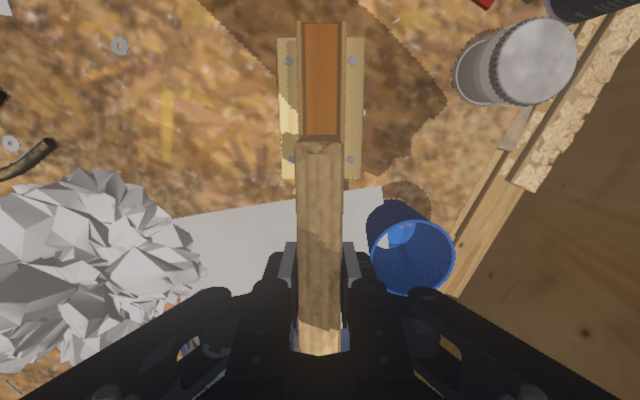

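Wrist view: channel (orange) at u≈303–338, v≈22–140; foot u≈278–364, v≈37–180; held strip at (320,245), lying straight along it.

```bash
python3 - <<'E'
from h import *
d=np.load('w4.npz'); W=d['W'];im=d['img']
th=np.radians(22.8); ex=np.array([np.cos(th),np.sin(th)]); ey=np.array([-np.sin(th),np.cos(th)])
c0=np.array([.66,-.049]); L=W[...,:2]-c0; X=L@ex*1000; Y=L@ey*1000; Z=W[...,2]*1000
v=np.arange(400)[:,None]; ok=(v<185)
m=ok&(abs(X)<60)&(abs(Y)<90)
lip=m&(Z>64)&(Z<72)
for y0 in range(-20,70,15):
    q=X[lip&(abs(Y-y0)<7)]
    if len(q)>20: print('lip y',y0,np.round(np.percentile(q,[1,99]),1),np.round(np.percentile(q,[1,99]).mean(),2),'gap',[round(float(x),1) for x in (q[q<q.mean()].max(),q[q>q.mean()].min())])
print('lip Y',np.percentile(Y[lip],[1,99.5]))
hsv=cv2.cvtColor(im,cv2.COLOR_BGR2HSV)
f=m&(Z>9)&(Z<15)
for a,b in ((-38,-22),(22,38)):
    q=Y[f&(X>a)&(X<b)]; print('foot Y',a,np.percentile(q,[.5,99.5]))
for y0 in (-20,0,20,40):
    q=X[f&(abs(Y-y0)<5)]; print('foot X',y0,np.percentile(q,[1,99]))
# held strip
s=R.from_euler('xyz',[ 3.14119095,-2.287e-4,1.96482526]); P=s.inv().apply((W.reshape(-1,3)-[0.68562905,-0.11344717,0.25734031])).reshape(W.shape)
h=(Z>150)&(abs(P[...,1])<.03)&(abs(P[...,0])<.08)
for a in (.03,.04,.05):
    q=P[h&(abs(P[...,0]-a)<.004)]; print('held x',a,np.round(np.percentile(q[:,1],[2,98])*1000,1),np.round(np.percentile(q[:,2],[2,50])*1000,1))
q=P[h&(P[...,0]>.02)]; print('held xmax',np.percentile(q[:,0],[98,99.7])*1000)
E
```

```text
lip y -20 [-19.1  16.7] -1.17 gap [-15.0, 12.7]
lip y -5 [-19.5  17.2] -1.16 gap [-14.9, 12.5]
lip y 10 [-19.3  17. ] -1.13 gap [-14.6, 12.3]
lip y 25 [-19.4  16.7] -1.36 gap [-15.0, 12.2]
lip y 40 [-19.3  17.1] -1.1 gap [-14.7, 12.7]
lip y 55 [-19.4  16.9] -1.25 gap [-14.6, 12.5]
lip Y [-24.96951689  60.69436701]
foot Y -38 [-67.21559307  60.30994274]
foot Y 22 [-67.43309999  60.82287836]
foot X -20 [-40.68087105  38.073522  ]
foot X 0 [-40.85434465  38.47192129]
foot X 20 [-40.13739065  38.54275742]
foot X 40 [-40.30226672  37.97711156]
held x 0.03 [-10.7   7.1] [49.3 50.4]
held x 0.04 [-10.8   7.1] [49.2 50.5]
held x 0.05 [-10.7   7.2] [49.2 50.5]
held xmax [58.52682992 58.60935552]
```

```bash
python3 -c "
from h import *
plan(.6625,-.0531,.185,22.8,10)"
```

```text
N 10 w [ 0.     -0.     -0.0004] t [0.215 0.006 0.241] | from [ 0.6857 -0.1134  0.2574] ydir 22.58 t 7.85
```

>>> servo_tool(
  rows=[
    {"wx":0,"wy":0,"wz":-0.004,"tx":0.27,"ty":0.006,"tz":0.3,"grip":0},
    {"wx":0,"wy":0,"wz":0,"tx":0.27,"ty":0.006,"tz":0.3,"grip":0},
    {"wx":0,"wy":0,"wz":0,"tx":0.27,"ty":0.006,"tz":0.3,"grip":0},
    {"wx":0,"wy":0,"wz":0,"tx":0.27,"ty":0.006,"tz":0.3,"grip":0},
    {"wx":0,"wy":0,"wz":0,"tx":0.27,"ty":0.006,"tz":0.3,"grip":0},
    {"wx":0,"wy":0,"wz":0,"tx":0.27,"ty":0.006,"tz":0.3,"grip":0},
    {"wx":0,"wy":0,"wz":0,"tx":0.27,"ty":0.006,"tz":0.3,"grip":0},
    {"wx":0,"wy":0,"wz":0,"tx":0.27,"ty":0.006,"tz":0.3,"grip":0},
    {"wx":0,"wy":0,"wz":0,"tx":0,"ty":0,"tz":0,"grip":0},
    {"wx":0,"wy":0,"wz":0,"tx":0,"ty":0,"tz":0,"grip":0},
  ],
)

```text
t: 8.68
tcp_pos: [0.662, -0.0527, 0.1844]
ee_rot: [-3.141, -0.0, 1.97]
contact_force: [0.5, -0.6, -1.1]
width: 0.0181
finger_force: 58.7
```

```bash
cat > loc.py <<'E'
from h import *
th=np.radians(22.8); ex=np.array([np.cos(th),np.sin(th)]); ey=np.array([-np.sin(th),np.cos(th)]); c0=np.array([.6603,-.0528])
def loc(W): 
    L=W[...,:2]-c0; return L@ex*1000,L@ey*1000,W[...,2]*1000
def prof(W,m,lo,hi,ys,l):
    X,Y,Z=loc(W); 
    for y0 in ys:
        q=X[m&(abs(X)<45)&(Z>lo)&(Z<hi)&(abs(Y-y0)<5)]
        if len(q)>15: print(l,y0,np.round(np.percentile(q,[1,99]),1),'mid',np.round(np.percentile(q,[1,99]).mean(),2),len(q))
E
python3 - <<'E'
from loc import *
c=grab('wrist'); W=cloud(c); s=c['s'];print(s['t'],s['tcp_pos'],s['ee_rot'],s['width'])
np.savez('w5.npz',W=W,img=c['img']); cv2.imwrite('pics/w5.png',c['img'])
ok=np.ones(W.shape[:2],bool)
prof(W,ok,64,72,range(-60,70,10),'lip'); prof(W,ok,120,150,range(20,60,10),'strip')
for n in('scene','side'):
    c=grab(n);W=cloud(c);np.savez(n+'5.npz',W=W,img=c['img']); prof(W,ok[:,:],64,72,range(-60,70,15),n+' lip');prof(W,ok,128,150,range(-60,70,15),n+' strip')
E
```

```text
8.6833 [ 0.66198906 -0.05273052  0.1844342 ] [-3.14071866e+00 -3.92109985e-04  1.96972032e+00] 0.018077328598674176
lip -10 [-18.1  18.2] mid 0.05 107
lip 0 [-18.  18.] mid 0.02 198
lip 10 [-18.3  18.3] mid -0.01 195
lip 20 [-18.1  18.1] mid 0.01 210
lip 30 [-18.3  18.3] mid -0.02 210
lip 40 [-18.2  18.2] mid -0.01 222
lip 50 [-18.1  17.9] mid -0.1 258
lip 60 [-18.3  18.2] mid -0.04 322
strip 20 [-9.4  8.8] mid -0.28 1052
strip 30 [-9.5  8.7] mid -0.4 1126
strip 40 [-9.4  8.8] mid -0.3 1227
strip 50 [-9.5  8.9] mid -0.29 1339
scene strip -45 [-9.1  8.5] mid -0.31 20
scene strip -30 [-10.6   8.7] mid -0.95 19
scene strip -15 [-21.4   9.1] mid -6.16 21
scene strip 0 [-22.7  -7.5] mid -15.13 20
scene strip 15 [-8.3  8.2] mid -0.05 16
side strip 0 [-21.4  23.4] mid 0.99 30
side strip 15 [-15.4  14.7] mid -0.36 25
```

The strip and the channel line up to within 0.3 mm, so I'll lower it and release.

>>> servo_tool(
  rows=[
    {"wx":0,"wy":0,"wz":0,"tx":0,"ty":0.01,"tz":0.15,"grip":0},
    {"wx":0,"wy":0,"wz":0,"tx":0,"ty":0,"tz":0.15,"grip":0},
    {"wx":0,"wy":0,"wz":0,"tx":0,"ty":0,"tz":0.15,"grip":0},
    {"wx":0,"wy":0,"wz":0,"tx":0,"ty":0,"tz":0.15,"grip":0},
    {"wx":0,"wy":0,"wz":0,"tx":0,"ty":0,"tz":0.15,"grip":0},
    {"wx":0,"wy":0,"wz":0,"tx":0,"ty":0,"tz":0.15,"grip":0},
    {"wx":0,"wy":0,"wz":0,"tx":0,"ty":0,"tz":0.15,"grip":0},
    {"wx":0,"wy":0,"wz":0,"tx":0,"ty":0,"tz":0.15,"grip":0},
    {"wx":0,"wy":0,"wz":0,"tx":0,"ty":0,"tz":0.03,"grip":0},
    {"wx":0,"wy":0,"wz":0,"tx":0,"ty":0,"tz":0,"grip":0},
  ],
)

```text
t: 9.67
tcp_pos: [0.6624, -0.0533, 0.1478]
ee_rot: [-3.141, -0.0, 1.969]
contact_force: [0.2, 0.2, 0.3]
width: 0.0175
finger_force: 58.9
```

>>> servo_tool(
  rows=[
    {"wx":0,"wy":0,"wz":0,"tx":0,"ty":0,"tz":0.02,"grip":0},
    {"wx":0,"wy":0,"wz":0,"tx":0,"ty":0,"tz":0.01,"grip":0},
    {"wx":0,"wy":0,"wz":0,"tx":0,"ty":0,"tz":0,"grip":0},
    {"wx":0,"wy":0,"wz":0,"tx":0,"ty":0,"tz":0,"grip":25},
    {"wx":0,"wy":0,"wz":0,"tx":0,"ty":0,"tz":0,"grip":30},
    {"wx":0,"wy":0,"wz":0,"tx":0,"ty":0,"tz":0,"grip":40},
    {"wx":0,"wy":0,"wz":0,"tx":0,"ty":0,"tz":0,"grip":60},
    {"wx":0,"wy":0,"wz":0,"tx":0,"ty":0,"tz":0,"grip":60},
    {"wx":0,"wy":0,"wz":0,"tx":0,"ty":0,"tz":0,"grip":60},
    {"wx":0,"wy":0,"wz":0,"tx":0,"ty":0,"tz":0,"grip":60},
  ],
)

```text
t: 10.5
tcp_pos: [0.6625, -0.0533, 0.1472]
ee_rot: [-3.142, -0.0, 1.969]
contact_force: [-0.0, 0.7, 0.2]
width: 0.0603
finger_force: 0.0
```

>>> servo_tool(
  rows=[
    {"wx":0,"wy":0,"wz":0,"tx":0,"ty":0,"tz":-0.2,"grip":60},
    {"wx":0,"wy":0,"wz":0,"tx":0,"ty":0,"tz":-0.4,"grip":60},
    {"wx":0,"wy":0,"wz":0,"tx":0,"ty":0,"tz":-0.4,"grip":60},
    {"wx":0,"wy":0,"wz":0,"tx":0,"ty":0,"tz":-0.4,"grip":60},
    {"wx":0,"wy":0,"wz":0,"tx":0,"ty":0,"tz":-0.4,"grip":70},
    {"wx":0,"wy":0,"wz":0,"tx":-0.3,"ty":0,"tz":-0.4,"grip":85},
    {"wx":0,"wy":0,"wz":0,"tx":-0.3,"ty":0,"tz":-0.4,"grip":85},
    {"wx":0,"wy":0,"wz":0,"tx":-0.3,"ty":0,"tz":-0.4,"grip":85},
    {"wx":0,"wy":0,"wz":0,"tx":0,"ty":0,"tz":0,"grip":85},
    {"wx":0,"wy":0,"wz":0,"tx":0,"ty":0,"tz":0,"grip":85},
  ],
)

```text
t: 11.33
tcp_pos: [0.6734, -0.0793, 0.2383]
ee_rot: [3.14, 0.001, 1.967]
contact_force: [0.5, 0.3, 0.0]
width: 0.0852
finger_force: 0.0
```

```bash
python3 - <<'E'
from loc import *
c=grab('wrist'); W=cloud(c); s=c['s'];print(s['t'],s['tcp_pos'],s['ee_rot'],s['width'])
np.savez('w6.npz',W=W,img=c['img']); cv2.imwrite('pics/w6.png',c['img'])
ok=np.ones(W.shape[:2],bool)
prof(W,ok,64,72,range(-60,70,20),'lip'); prof(W,ok,90,104,range(-60,70,15),'strip')
X,Y,Z=loc(W);m=(abs(X)<12)&(Z>90)&(Z<104)&(abs(Y)<75); print(np.percentile(Y[m],[.5,99.5]),np.percentile(Z[m],[2,50,98]))
plan(.5525,.2115,.3,-10,14)
E
```

```text
11.3333 [ 0.6733794  -0.07929011  0.23826284] [3.14011162e+00 9.44749213e-04 1.96738989e+00] 0.08515197133893182
lip -60 [-17.9  18.4] mid 0.24 135
lip -40 [-18.3  18.1] mid -0.08 148
lip -20 [-17.9  18. ] mid 0.07 151
lip 0 [-18.2  18.1] mid -0.02 174
lip 20 [-17.9  18.3] mid 0.24 175
lip 40 [-18.   18.1] mid 0.05 187
lip 60 [-18.2  18.4] mid 0.08 212
strip -60 [-8.4  8.8] mid 0.22 55
strip -45 [-8.7  9.1] mid 0.17 344
strip -30 [-9.1  8.9] mid -0.11 371
strip -15 [-8.9  9.5] mid 0.28 405
strip 0 [-8.7  9.5] mid 0.4 399
strip 15 [-9.2  9.2] mid -0.03 441
strip 30 [-9.  9.] mid 0.02 462
strip 45 [-8.7  9.5] mid 0.42 477
strip 60 [-8.7  8.2] mid -0.27 89
[-56.48426444  56.51697502] [92.85616624 96.88971912 98.32361611]
N 14 w [ 0.     -0.      0.0409] t [ 0.732 -0.196 -0.149] | from [ 0.673  -0.0783  0.2372] ydir 22.78 t 11.3833
```

View pics/w6.png

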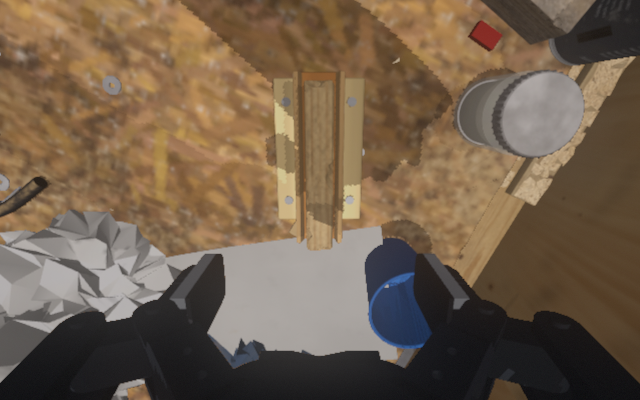

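The strip is centred (across within 0.4 mm, along within 0.1 mm), with its top at 97–98 mm; pixel (320,165). Next is the clamp hover.

>>> servo_tool(
  rows=[
    {"wx":0,"wy":0,"wz":0.041,"tx":0.73,"ty":-0.2,"tz":-0.15,"grip":85},
    {"wx":0,"wy":0,"wz":0.041,"tx":0.73,"ty":-0.2,"tz":-0.15,"grip":85},
    {"wx":0,"wy":0,"wz":0.041,"tx":0.73,"ty":-0.2,"tz":-0.15,"grip":85},
    {"wx":0,"wy":0,"wz":0.041,"tx":0.73,"ty":-0.2,"tz":-0.15,"grip":85},
    {"wx":0,"wy":0,"wz":0.041,"tx":0.73,"ty":-0.2,"tz":-0.15,"grip":85},
    {"wx":0,"wy":0,"wz":0.041,"tx":0.73,"ty":-0.2,"tz":-0.15,"grip":85},
    {"wx":0,"wy":0,"wz":0.041,"tx":0.73,"ty":-0.2,"tz":-0.15,"grip":85},
    {"wx":0,"wy":0,"wz":0.041,"tx":0.73,"ty":-0.2,"tz":-0.15,"grip":85},
    {"wx":0,"wy":0,"wz":0.041,"tx":0.73,"ty":-0.2,"tz":-0.15,"grip":85},
    {"wx":0,"wy":0,"wz":0.041,"tx":0.73,"ty":-0.2,"tz":-0.15,"grip":85},
  ],
)

```text
t: 12.22
tcp_pos: [0.5674, 0.1233, 0.2816]
ee_rot: [-3.14, 0.0, 1.558]
contact_force: [0.7, -0.2, 0.0]
width: 0.085
finger_force: 0.0
```

>>> servo_tool(
  rows=[
    {"wx":0,"wy":0,"wz":0.041,"tx":0.73,"ty":-0.2,"tz":-0.15,"grip":85},
    {"wx":0,"wy":0,"wz":0.041,"tx":0.73,"ty":-0.2,"tz":-0.15,"grip":85},
    {"wx":0,"wy":0,"wz":0.041,"tx":0.73,"ty":-0.2,"tz":-0.15,"grip":85},
    {"wx":0,"wy":0,"wz":0.041,"tx":0.73,"ty":-0.2,"tz":-0.15,"grip":85},
    {"wx":0,"wy":0,"wz":0,"tx":0,"ty":0,"tz":0,"grip":85},
    {"wx":0,"wy":0,"wz":0,"tx":0,"ty":0,"tz":0,"grip":85},
    {"wx":0,"wy":0,"wz":0,"tx":0,"ty":0,"tz":0,"grip":85},
    {"wx":0,"wy":0,"wz":0,"tx":0,"ty":0,"tz":0,"grip":85},
    {"wx":0,"wy":0,"wz":0,"tx":0,"ty":0,"tz":0,"grip":85},
    {"wx":0,"wy":0,"wz":0,"tx":0,"ty":0,"tz":0,"grip":85},
  ],
)

```text
t: 13.05
tcp_pos: [0.5514, 0.2098, 0.3001]
ee_rot: [-3.141, 0.0, 1.393]
contact_force: [-0.4, 0.2, -0.0]
width: 0.085
finger_force: 0.0
```

```bash
python3 - <<'E'
from h import *
c=grab('wrist'); W=cloud(c); s=c['s'];print(s['t'],s['tcp_pos'],s['ee_rot'],s['joint_positions'])
np.savez('w7.npz',W=W,img=c['img']); cv2.imwrite('pics/w7.png',cv2.resize(c['img'][110:310,190:450],None,fx=3,fy=3))
sub=(np.hypot(W[...,0]-.5525,W[...,1]-.2115)<.05)
th=np.radians(-10); ex=np.array([np.cos(th),np.sin(th)]); ey=np.array([-np.sin(th),np.cos(th)])
L=W[...,:2]-[.5525,.2115]; X=L@ex*1000;Y=L@ey*1000;Z=W[...,2]*1000
for lo,hi in ((100,120),(120,130),(130,138),(138,150)):
    m=sub&(Z>lo)&(Z<hi); 
    for g in (X<-8,X>8):
        q=m&g; 
        if q.sum()>10: print(lo,'X',np.round(np.percentile(X[q],[1,50,99]),1),'Y',np.round(np.percentile(Y[q],[1,99]),1),q.sum())
    Q=W[m]; print(cv2.minAreaRect((Q[:,:2]*1000).astype(np.float32)))
print(np.percentile(Z[sub&(Z>90)],[50,95,99.5]))
fin=sub&(Z>70)&(Z<79)&(abs(X)<8)
for y0 in(-40,-30,-20,20,30,40):
    q=X[fin&(abs(Y-y0)<5)]; 
    if len(q)>5: print('fin',y0,np.round(np.percentile(q,[2,98]),1),np.round(Z[fin&(abs(Y-y0)<5)].mean(),1))
E
```

```text
13.05 [0.55135305 0.20981674 0.30007013] [-3.14140685e+00  1.62254701e-04  1.39349700e+00] [-1.00111022  0.24196276  0.67037443  1.65002976 -0.1548994   1.30385819
 -0.48117457]
100 X [-19.3 -12.9 -10.4] Y [-11.3   9.1] 179
100 X [10.7 12.9 19.3] Y [-10.9   9.7] 174
((552.7948608398438, 210.18125915527344), (21.608898162841797, 41.71725845336914), 81.26567077636719)
120 X [-24.4 -16.9 -14.5] Y [-11.7   9.2] 166
120 X [14.8 16.9 22.7] Y [-11.    9.8] 166
((551.0869750976562, 210.6216278076172), (21.28702735900879, 49.98680114746094), 80.99942016601562)
130 X [-26.3 -20.2 -18.2] Y [-11.8   9.1] 140
130 X [18.  20.1 26.1] Y [-10.6   9.9] 144
((552.2178955078125, 210.50115966796875), (21.184268951416016, 54.65761947631836), 81.05596160888672)
138 X [-31.7 -26.  -21.3] Y [-11.8   9. ] 421
138 X [21.1 25.9 31.6] Y [-11.1   9.9] 422
((552.2646484375, 210.1325225830078), (22.607330322265625, 63.637672424316406), 81.143310546875)
[305.29516052 319.32854682 322.24096981]
fin -40 [-1.9  3. ] 74.1
fin -30 [-1.9  3. ] 74.1
fin -20 [-1.8  2.9] 73.9
fin 20 [-2.7  2. ] 73.9
fin 30 [-3.5  1.9] 74.0
fin 40 [-3.5  1.9] 73.6
```

View pics/w7.png

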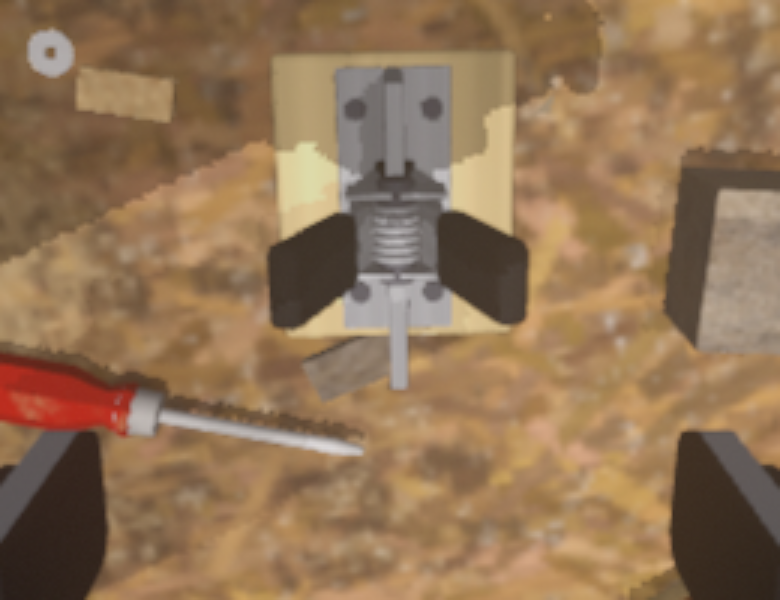

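Clamp: handles at crop (315,270) and (485,270), the tops 64 mm apart at z ≈ 0.145, x axis at −9°, centre about (0.5523, 0.2105). Gripped objects read 1.8 mm low along tool y in this camera, so I'm allowing for that.

```bash
python3 -c "
from h import *
plan(.5540,.2095,.190,-8.9,10)"
```

```text
N 10 w [-0.      0.     -0.0022] t [0.    0.009 0.367] | from [0.5514 0.21   0.3001] ydir -10.15 t 13.1
```

>>> servo_tool(
  rows=[
    {"wx":0,"wy":0,"wz":-0.011,"tx":0,"ty":0.045,"tz":0.3,"grip":85},
    {"wx":0,"wy":0,"wz":-0.011,"tx":0,"ty":0.045,"tz":0.5,"grip":85},
    {"wx":0,"wy":0,"wz":0,"tx":0,"ty":0,"tz":0.5,"grip":85},
    {"wx":0,"wy":0,"wz":0,"tx":0,"ty":0,"tz":0.5,"grip":85},
    {"wx":0,"wy":0,"wz":0,"tx":0,"ty":0,"tz":0.5,"grip":85},
    {"wx":0,"wy":0,"wz":0,"tx":0,"ty":0,"tz":0.5,"grip":85},
    {"wx":0,"wy":0,"wz":0,"tx":0,"ty":0,"tz":0.5,"grip":85},
    {"wx":0,"wy":0,"wz":0,"tx":0,"ty":0,"tz":0.37,"grip":85},
    {"wx":0,"wy":0,"wz":0,"tx":0,"ty":0,"tz":0,"grip":85},
    {"wx":0,"wy":0,"wz":0,"tx":0,"ty":0,"tz":0,"grip":85},
  ],
)

```text
t: 13.93
tcp_pos: [0.5537, 0.21, 0.1896]
ee_rot: [-3.141, 0.001, 1.417]
contact_force: [0.3, -0.3, -0.1]
width: 0.0849
finger_force: 0.0
```

>>> servo_tool(
  rows=[
    {"wx":0,"wy":0,"wz":0,"tx":0,"ty":0,"tz":0,"grip":70},
    {"wx":0,"wy":0,"wz":0,"tx":0,"ty":0,"tz":0,"grip":60},
    {"wx":0,"wy":0,"wz":0,"tx":0,"ty":0,"tz":0,"grip":50},
    {"wx":0,"wy":0,"wz":0,"tx":0,"ty":0,"tz":0,"grip":45},
    {"wx":0,"wy":0,"wz":0,"tx":0,"ty":0,"tz":0,"grip":40},
    {"wx":0,"wy":0,"wz":0,"tx":0,"ty":0,"tz":0,"grip":35},
    {"wx":0,"wy":0,"wz":0,"tx":0,"ty":0,"tz":0,"grip":30},
    {"wx":0,"wy":0,"wz":0,"tx":0,"ty":0,"tz":0,"grip":25},
    {"wx":0,"wy":0,"wz":0,"tx":0,"ty":0,"tz":0,"grip":22},
    {"wx":0,"wy":0,"wz":0,"tx":0,"ty":0,"tz":0,"grip":22},
  ],
)

```text
t: 14.77
tcp_pos: [0.5553, 0.2114, 0.1942]
ee_rot: [3.139, -0.005, 1.417]
contact_force: [-7.2, -0.7, 26.5]
width: 0.0225
finger_force: 18.4
```

```bash
python3 - <<'E'
from h import *
c=grab('wrist'); s=c['s'];print(s['t'],s['tcp_pos'],s['ee_rot'],s['contact_force'],s['width'],s['finger_force'])
d=grab('scene')
cv2.imwrite('pics/g1.png',np.hstack([cv2.resize(c['img'][150:400,200:440],(384,400)),cv2.resize(d['img'][120:220,210:310],(400,400),interpolation=cv2.INTER_CUBIC)]))
E
```

```text
14.7667 [0.55529372 0.21141488 0.19419851] [ 3.13873029 -0.00472462  1.41719229] [-7.17730792 -0.6639772  26.52303351] 0.022515273988334274 18.395595252513885
```

View pics/g1.png

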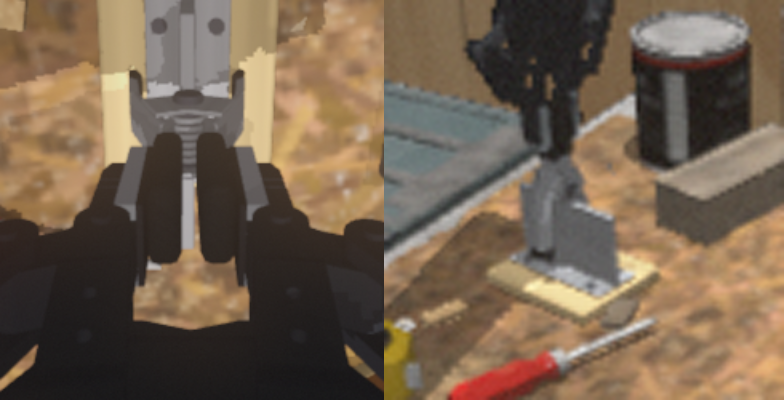

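The clamp is gripped: handles parallel at left (165,200) and (212,200), jaws spread on both sides of the fin, 18 N at 22.5 mm. That uses up my picture views, so I'll check by numbers from here. Lifting.

>>> servo_tool(
  rows=[
    {"wx":0,"wy":0,"wz":0,"tx":0,"ty":0,"tz":-0.1,"grip":22},
    {"wx":0,"wy":0,"wz":0,"tx":0,"ty":0,"tz":-0.2,"grip":22},
    {"wx":0,"wy":0,"wz":0,"tx":0,"ty":0,"tz":-0.3,"grip":22},
    {"wx":0,"wy":0,"wz":0,"tx":0,"ty":0,"tz":-0.4,"grip":22},
    {"wx":0,"wy":0,"wz":0,"tx":0,"ty":0,"tz":-0.5,"grip":22},
    {"wx":0,"wy":0,"wz":0,"tx":0,"ty":0,"tz":-0.6,"grip":22},
    {"wx":0,"wy":0,"wz":0,"tx":0,"ty":0,"tz":-0.6,"grip":22},
    {"wx":0,"wy":0,"wz":0,"tx":0,"ty":0,"tz":-0.6,"grip":22},
    {"wx":0,"wy":0,"wz":0,"tx":0,"ty":0,"tz":-0.5,"grip":22},
    {"wx":0,"wy":0,"wz":0,"tx":0,"ty":0,"tz":-0.3,"grip":22},
  ],
)

```text
t: 15.7
tcp_pos: [0.5544, 0.2102, 0.3159]
ee_rot: [3.14, -0.002, 1.416]
contact_force: [-0.8, 0.1, -1.2]
width: 0.0221
finger_force: 13.0
```

>>> servo_tool(
  rows=[
    {"wx":0,"wy":0,"wz":0,"tx":0,"ty":0,"tz":0,"grip":22},
    {"wx":0,"wy":0,"wz":0,"tx":0,"ty":0,"tz":0,"grip":22},
    {"wx":0,"wy":0,"wz":0,"tx":0,"ty":0,"tz":0,"grip":22},
    {"wx":0,"wy":0,"wz":0,"tx":0,"ty":0,"tz":0,"grip":22},
    {"wx":0,"wy":0,"wz":0,"tx":0,"ty":0,"tz":0,"grip":22},
    {"wx":0,"wy":0,"wz":0,"tx":0,"ty":0,"tz":0,"grip":22},
    {"wx":0,"wy":0,"wz":0,"tx":0,"ty":0,"tz":0,"grip":22},
    {"wx":0,"wy":0,"wz":0,"tx":0,"ty":0,"tz":0,"grip":22},
    {"wx":0,"wy":0,"wz":0,"tx":0,"ty":0,"tz":0,"grip":22},
    {"wx":0,"wy":0,"wz":0,"tx":0,"ty":0,"tz":0,"grip":22},
  ],
)

```text
t: 16.53
tcp_pos: [0.5539, 0.2103, 0.3131]
ee_rot: [-3.142, 0.0, 1.417]
contact_force: [-0.2, 0.2, 0.0]
width: 0.0222
finger_force: 13.0
```

```bash
cat > tool.py <<'E'
from loc import *
def tools(c,s):
    W=cloud(c); r=R.from_euler('xyz',s['ee_rot']); return (r.inv().apply((W.reshape(-1,3)-s['tcp_pos'])).reshape(W.shape))*1000,W
def jaws(P,l):
    for a in range(40,150,8):
        m=(abs(P[...,0])<25)&(abs(P[...,1])<45)&(P[...,2]>=a)&(P[...,2]<a+8)
        q=P[m]
        if len(q)>8:
            o=[np.round([k[:,1].min(),k[:,1].max(),np.median(k[:,0])],1) if len(k)>3 else [] for k in (q[q[:,1]<0],q[q[:,1]>=0])]
            print(l,a,len(q),*o)
E
python3 - <<'E'
from tool import *
s=arm.get_state(); print(s['t'],s['tcp_pos'],s['ee_rot'],s['contact_force'],s['width'],s['finger_force'])
for n in('wrist','scene','side'):
    c=grab(n); P,W=tools(c,s); jaws(P,n); np.savez(n+'8.npz',P=P,W=W,img=c['img'])
E
```

```text
16.5333 [0.5538896  0.21029664 0.31306787] [-3.14157741e+00  5.95342041e-05  1.41676030e+00] [-0.21635192  0.1663162   0.0468028 ] 0.02223963263367775 12.967650890350342
wrist 40 2781 [-26.3  -4.2   3.5] [ 0.6 23.2  3.1]
wrist 48 971 [-26.4  -3.9   9.4] [ 0.6 23.2  9.4]
wrist 56 774 [-26.3  -4.    9.4] [ 0.8 23.1  9.4]
wrist 64 496 [-25.4  -4.1   9.4] [ 0.5 22.2  9.3]
wrist 72 223 [-12.8  -4.2   9.1] [0.6 9.5 9.1]
wrist 80 66 [-12.9  -4.3   8.9] [0.7 9.2 8.7]
wrist 88 122 [-13.2  -7.1   7.2] [3.1 9.  7. ]
wrist 96 950 [-16.   -0.1   4.5] [ 0.4 12.3  7. ]
wrist 104 526 [-18.4  -0.1  10.7] [ 0.4 14.7 10.4]
wrist 112 235 [-21.3  -7.8   1.3] [ 4.1 17.1  0.9]
wrist 120 179 [-24. -20.   0.] [16.1 19.7 -0.2]
wrist 128 129 [-25.9 -21.1   4.1] [16.9 21.5  2.3]
wrist 136 45 [-26.9 -22.7   6.3] [18.2 22.6  6.3]
wrist 144 36 [-27.8 -23.6   6.1] [19.  22.7  6.2]
scene 40 54 [-23.5  -1.3  -7.8] [ 3.2 27.1 -8.1]
scene 48 47 [-24.3  -4.3  -9.1] [  3.8  24.5 -10.7]
scene 56 36 [-23.5  -4.6 -10.3] [  3.8  22.1 -11.3]
scene 64 36 [-20.7  -0.4 -10.3] [  3.3  18.9 -11.2]
scene 72 23 [-12.5  -3.   -7.2] [
[... 428 characters left out ...]
ne 144 25 [-25.1 -21.3  -6. ] [20.4 26.9 -5.6]
side 40 79 [-26.1  -3.6   8. ] [ 1.  25.1  5.7]
side 48 50 [-25.8  -5.2   9.7] [ 1.  22.4  9.8]
side 56 48 [-24.9  -4.7   9.8] [ 0.7 23.1  9.3]
side 64 37 [-18.4  -5.3  10.2] [ 0.9 14.4  7.4]
side 72 23 [-12.2  -4.    9.4] [1.2 8.6 7.5]
side 80 9 [-11.2  -6.3   7.5] [3.2 6.6 8.1]
side 88 33 [-13.2  -4.2   3.6] [0.6 9.4 7.2]
side 96 60 [-16.5  -0.6   5.7] [ 0.1 13.5  8.7]
side 104 43 [-18.3  -0.9  11. ] [ 0.8 14.5 13. ]
side 112 19 [-21.7  -5.3   1.1] [ 4.3 15.8  8.9]
side 120 15 [-24.8  -3.9   2. ] []
side 128 19 [-24.9 -21.3   4.5] [18.7 21.5  7.8]
side 136 15 [-26.2 -23.2   3.6] [18.8 21.8  8. ]
side 144 18 [-28.3 -23.6   5.4] [19.7 23.1  5.6]
```

```bash
python3 - <<'E'
from tool import *
for n in('wrist','scene','side'):
    P=np.load(n+'8.npz')['P']; m=(abs(P[...,0])<25)&(abs(P[...,1])<45)&(P[...,2]>145)&(P[...,2]<200)
    q=P[m]; 
    for g in (q[q[:,1]<0],q[q[:,1]>0]): 
        if len(g): print(n,len(g),np.sort(g[:,2])[-4:].round(1),np.round([g[g[:,2]>155][:,1].min(initial=99),g[g[:,2]>155][:,1].max(initial=-99)],1))
    # handle tops: smallest depth of dark central
    h=P[(abs(P[...,0])<13)&(abs(P[...,1])<9)&(P[...,2]>10)&(P[...,2]<70)]; print('handle top',np.percentile(h[:,2],[1,10]).round(1) if len(h) else '')
# placement hover: measured strip/channel centre at X=0,Y=0 of c0 => TCP = c0+1.9 ex - 1.1 ey
t=c0+.0019*ex
print(t); plan(t[0],t[1],.30,22.8,10)
E
```

```text
wrist 87 [161.8 162.5 163.  163.1] [-28.6 -23.6]
wrist 81 [161.9 162.  162.8 163. ] [18.4 24.3]
handle top [42.2 42.9]
scene 30 [161.4 162.2 162.3 162.7] [-27.  -21.6]
scene 30 [161.4 162.  162.6 164. ] [22.2 29.2]
handle top [24.  42.2]
side 25 [161.  161.9 162.  162.8] [-28.7 -25.8]
side 16 [155.3 156.  157.9 163.1] [20.7 23.5]
handle top [38.6 40.4]
[ 0.66205154 -0.05206372]
N 10 w [-0.      0.     -0.0552] t [-0.916  0.28   0.044] | from [0.5539 0.2103 0.3131] ydir -8.82 t 16.6833
```

```bash
python3 -c "
from h import *
plan(.6625,-.0533,.30,22.8,17)"
```

```text
N 17 w [-0.      0.     -0.0325] t [-0.543  0.159  0.026] | from [0.5539 0.2103 0.3131] ydir -8.82 t 16.6833
```

>>> servo_tool(
  rows=[
    {"wx":0,"wy":0,"wz":-0.0325,"tx":-0.543,"ty":0.16,"tz":0.026,"grip":22},
    {"wx":0,"wy":0,"wz":-0.0325,"tx":-0.543,"ty":0.16,"tz":0.026,"grip":22},
    {"wx":0,"wy":0,"wz":-0.0325,"tx":-0.543,"ty":0.16,"tz":0.026,"grip":22},
    {"wx":0,"wy":0,"wz":-0.0325,"tx":-0.543,"ty":0.16,"tz":0.026,"grip":22},
    {"wx":0,"wy":0,"wz":-0.0325,"tx":-0.543,"ty":0.16,"tz":0.026,"grip":22},
    {"wx":0,"wy":0,"wz":-0.0325,"tx":-0.543,"ty":0.16,"tz":0.026,"grip":22},
    {"wx":0,"wy":0,"wz":-0.0325,"tx":-0.543,"ty":0.16,"tz":0.026,"grip":22},
    {"wx":0,"wy":0,"wz":-0.0325,"tx":-0.543,"ty":0.16,"tz":0.026,"grip":22},
    {"wx":0,"wy":0,"wz":-0.0325,"tx":-0.543,"ty":0.16,"tz":0.026,"grip":22},
    {"wx":0,"wy":0,"wz":-0.0325,"tx":-0.543,"ty":0.16,"tz":0.026,"grip":22},
  ],
)

```text
t: 17.52
tcp_pos: [0.6006, 0.047, 0.3054]
ee_rot: [3.141, -0.0, 1.743]
contact_force: [0.3, -0.2, -1.9]
width: 0.0224
finger_force: 13.0
```

>>> servo_tool(
  rows=[
    {"wx":0,"wy":0,"wz":-0.0325,"tx":-0.543,"ty":0.16,"tz":0.026,"grip":22},
    {"wx":0,"wy":0,"wz":-0.0325,"tx":-0.543,"ty":0.16,"tz":0.026,"grip":22},
    {"wx":0,"wy":0,"wz":-0.0325,"tx":-0.543,"ty":0.16,"tz":0.026,"grip":22},
    {"wx":0,"wy":0,"wz":-0.0325,"tx":-0.543,"ty":0.16,"tz":0.026,"grip":22},
    {"wx":0,"wy":0,"wz":-0.0325,"tx":-0.543,"ty":0.16,"tz":0.026,"grip":22},
    {"wx":0,"wy":0,"wz":-0.0325,"tx":-0.543,"ty":0.16,"tz":0.026,"grip":22},
    {"wx":0,"wy":0,"wz":-0.0325,"tx":-0.543,"ty":0.16,"tz":0.026,"grip":22},
    {"wx":0,"wy":0,"wz":0,"tx":0,"ty":0,"tz":0,"grip":22},
    {"wx":0,"wy":0,"wz":0,"tx":0,"ty":0,"tz":0,"grip":22},
    {"wx":0,"wy":0,"wz":0,"tx":0,"ty":0,"tz":0,"grip":22},
  ],
)

```text
t: 18.35
tcp_pos: [0.6627, -0.0525, 0.2996]
ee_rot: [-3.141, -0.001, 1.969]
contact_force: [0.4, 0.2, -2.1]
width: 0.0222
finger_force: 12.4
```

```bash
python3 - <<'E'
from tool import *
c=grab('wrist'); s=c['s']; print(s['t'],s['tcp_pos'],s['ee_rot'],s['contact_force'],s['width'],s['finger_force'])
P,W=tools(c,s); X,Y,Z=loc(W)
ok=np.ones(Z.shape,bool); prof(W,ok,92,104,range(-60,70,15),'strip'); prof(W,ok,64,71,range(-60,70,30),'lip')
for a in (144,150,156):
    m=(abs(P[...,0])<25)&(abs(P[...,1])<45)&(P[...,2]>=a)&(P[...,2]<170); q=X[m]; print(a,len(q),q[q<0].min(),q[q<0].max(),q[q>0].min(),q[q>0].max(),np.median(Y[m]))
plan(.6625,-.0533,.242,22.8,10)
E
```

```text
18.35 [ 0.6627471  -0.052491    0.29964683] [-3.14128241e+00 -5.29142907e-04  1.96883386e+00] [ 0.42127463  0.15505516 -2.06007159] 0.022233010143807908 12.355733066797256
strip -15 [-8.7  9.1] mid 0.16 117
strip 0 [-8.6  9. ] mid 0.19 223
strip 15 [-8.5  8.8] mid 0.19 245
strip 30 [-9.2  9.6] mid 0.21 267
strip 45 [-9.   9.4] mid 0.19 273
strip 60 [-8.6  8.1] mid -0.22 42
lip -30 [-17.6  17.8] mid 0.08 30
lip 0 [-18.2  18.4] mid 0.07 108
lip 30 [-17.6  18. ] mid 0.16 99
lip 60 [-18.1  18.3] mid 0.12 142
144 191 -26.872047626491433 -19.948446414090807 20.649484884863124 27.19916064793581 5.889346990906785
150 158 -26.872047626491433 -19.948446414090807 20.649484884863124 27.19916064793581 5.7751715525126235
156 57 -26.872047626491433 -20.199308555986086 20.72254467097774 27.19916064793581 7.202280110286928
N 10 w [-0.     -0.0001  0.0001] t [-0.004 -0.002  0.193] | from [ 0.6627 -0.0521  0.2998] ydir 22.86 t 18.4
```

The jaws are at ±20 mm across, with the strip between ±9. Lowering.

>>> servo_tool(
  rows=[
    {"wx":0,"wy":0,"wz":0,"tx":0,"ty":0,"tz":0.1,"grip":22},
    {"wx":0,"wy":0,"wz":0,"tx":0,"ty":0,"tz":0.2,"grip":22},
    {"wx":0,"wy":0,"wz":0,"tx":0,"ty":0,"tz":0.23,"grip":22},
    {"wx":0,"wy":0,"wz":0,"tx":0,"ty":0,"tz":0.23,"grip":22},
    {"wx":0,"wy":0,"wz":0,"tx":0,"ty":0,"tz":0.23,"grip":22},
    {"wx":0,"wy":0,"wz":0,"tx":0,"ty":0,"tz":0.23,"grip":22},
    {"wx":0,"wy":0,"wz":0,"tx":0,"ty":0,"tz":0.23,"grip":22},
    {"wx":0,"wy":0,"wz":0,"tx":0,"ty":0,"tz":0.23,"grip":22},
    {"wx":0,"wy":0,"wz":0,"tx":0,"ty":0,"tz":0.15,"grip":22},
    {"wx":0,"wy":0,"wz":0,"tx":0,"ty":0,"tz":0.1,"grip":22},
  ],
)

```text
t: 19.23
tcp_pos: [0.6627, -0.0531, 0.241]
ee_rot: [-3.141, -0.0, 1.969]
contact_force: [-0.6, -0.8, -1.1]
width: 0.0222
finger_force: 12.4
```

>>> servo_tool(
  rows=[
    {"wx":0,"wy":0,"wz":0,"tx":0,"ty":0,"tz":0,"grip":22},
    {"wx":0,"wy":0,"wz":0,"tx":0,"ty":0,"tz":0,"grip":22},
    {"wx":0,"wy":0,"wz":0,"tx":0,"ty":0,"tz":0,"grip":22},
    {"wx":0,"wy":0,"wz":0,"tx":0,"ty":0,"tz":0,"grip":22},
    {"wx":0,"wy":0,"wz":0,"tx":0,"ty":0,"tz":0,"grip":22},
    {"wx":0,"wy":0,"wz":0,"tx":0,"ty":0,"tz":0,"grip":22},
    {"wx":0,"wy":0,"wz":0,"tx":0,"ty":0,"tz":0,"grip":22},
    {"wx":0,"wy":0,"wz":0,"tx":0,"ty":0,"tz":0,"grip":22},
    {"wx":0,"wy":0,"wz":0,"tx":0,"ty":0,"tz":0,"grip":22},
    {"wx":0,"wy":0,"wz":0,"tx":0,"ty":0,"tz":0,"grip":22},
  ],
)

```text
t: 20.07
tcp_pos: [0.6629, -0.0531, 0.2419]
ee_rot: [-3.142, 0.0, 1.969]
contact_force: [-0.5, 0.1, -0.5]
width: 0.022
finger_force: 12.4
```

```bash
python3 - <<'E'
from tool import *
s=arm.get_state(); print(s['t'],s['tcp_pos'],s['ee_rot'],s['contact_force'],s['width'],s['finger_force'],abs(s['qd']).max())
for n in ('wrist','scene','side'):
    c=grab(n); P,W=tools(c,s); X,Y,Z=loc(W); ok=np.ones(Z.shape,bool)
    if n=='wrist': prof(W,ok&(abs(X)<14),92,104,range(-60,70,15),'strip')
    for z0 in (78,84,90,96):
        m=(abs(Y)<20)&(abs(X)<40)&(abs(Z-z0)<3); print(n,z0,[np.round([X[g].min(),X[g].max()],1) if g.sum()>2 else None for g in (m&(X<-13),m&(abs(X)<13),m&(X>13))])
    m=(abs(Y)<20)&(abs(X)>17)&(abs(X)<32)&(Z>72)&(Z<100); print('lowest',np.sort(Z[m])[:5].round(1))
E
```

```text
20.0667 [ 0.66290696 -0.0530715   0.2419436 ] [-3.14152525e+00  1.16104218e-05  1.96926176e+00] [-0.49769323  0.07812538 -0.50904008] 0.02202632679032332 12.367364466190338 0.0017154344320579962
strip -60 [-2.8  3.8] mid 0.51 19
strip -45 [-2.8  3.2] mid 0.19 105
strip 0 [-8.9  8.7] mid -0.11 100
strip 15 [-8.8  9.2] mid 0.2 380
strip 30 [-8.6  9. ] mid 0.19 402
strip 45 [-9.1  9.6] mid 0.22 444
strip 60 [-8.9  8.7] mid -0.09 93
wrist 78 [array([-26.8, -22.9]), None, array([23.1, 27.1])]
wrist 84 [array([-26.3, -20.1]), None, array([20.6, 26.7])]
wrist 90 [array([-26., -20.]), array([7.3, 9.6]), array([20.6, 26.4])]
wrist 96 [array([-24.4, -20.5]), array([-9. ,  9.5]), array([21.6, 25.8])]
lowest [77.5 77.8 78.3 78.4 78.8]
scene 78 [array([-26.2, -22.7]), array([-9.6, -4.8]), None]
scene 84 [array([-26.5, -17.7]), array([-9.4, -2.6]), None]
scene 90 [array([-24.2, -20.2]), array([-10. ,  -3.1]), None]
scene 96 [array([-23.8, -21.7]), array([-10.8,  12.2]), None]
lowest [78.8 78.9 79.8 79.9 80.4]
side 78 [None, array([10.2, 11.2]), array([26. , 27.6])]
side 84 [array([-21.7, -20. ]), array([10.4, 11.4]), array([23.8, 29. ])]
side 90 [array([-24.3, -19. ]), array([10.3, 10.9]), array([21.5, 28.1])]
side 96 [array([-22. , -18.8]), array([-8.7, 11.1]), array([24.3, 27.4])]
lowest [72.4 72.6 77.9 78.  79.2]
```

Jaws sit astride the strip with about 11 mm clear on each side. They reach about 19 mm below the edge and stay about 10 mm above the lips, and everything is still.

```bash
python3 -c "
from cell import arm
print(arm.job_done())"
```

```text
the job is handed in; nothing more can be done
None
```

I handed the job in at about 20 s: the strip stands released and centred in the channel, and the clamp is held squeezed open astride its middle, with about 11 mm clear on each side and the jaws about 19 mm below the top edge; no verdict came back.

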